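Take the lens barrel from its case and hold it pressed home in the V-block

TASK

Swing the steel hasp of the small black instrument case up off its catch, lift the lid until it stands open, and take out the lens barrel, leaving the things lying about where they are. Lay the barrel lengthwise in the groove of the V-block, centred along the block so that its flange hangs clear of the end, either way round. Finish while holding it there: without banging it, keep it pressed down, firmly but gently, so that it bears on both faces of the vee along its length, and do not let go or ease off.

Things in the scene. Friction and masses are not known exactly. Their poses are not given: they have to be found in the camera images.
- case: black instrument case, fixed on the bench, 116 x 166 x 72 mm (x, y, z) with lid shut; origin under its centre, -x side is the front with the hasp, +x the lid hinge. Tray rim 52 mm up, walls 4 mm. Inside, a stiff grey insert, top 26.5 mm up, with a vee cradle along the case's x for the lens barrel, its flange to the front; above the insert 60 mm are free on each side of the barrel
- lid (a joint): lid angle, rad: 0 shut, grows as the front edge rises, stop at 1.85. The lid is 0.2 kg, 20 mm deep, hinged at the case's far (+x) rim; its stiff hinge lets it stay where it is left. While the hasp hangs over the catch the lid cannot be lifted
- lid_hinge (a point): point on the lid's hinge line (parallel to the case's y), at the middle of its far rim, in the case's frame 58 mm along x, 52 mm up; axes turn with the lid and equal the case's when shut
- hasp (a joint): hasp angle relative to the lid, rad: 0 hanging down over the catch, grows as its lower end swings out (away from the case front) and up; clear of the catch from about 0.35; at the stop, 1.1, its strap stands well out from the lid. Light friction keeps it where it is left; pulled up further at the stop it raises the lid (about 2 N), so it serves as the lift handle
- hasp_hinge (a point): point on the hasp's hinge line (parallel to the case's y), middle of the lid's front edge; in the case's frame with the lid shut at -61 mm along x, 62 mm up; axes turn with the hasp and equal the case's when it hangs down with the lid shut
- hasp_pin (a point): centre of the hasp's pull pin. The hasp is a slotted steel strap 14 mm wide (along y); its lower end, bent out, carries a round cross-pin 8 mm thick, 24 mm long along y, with round ends, 16 mm out (-x) and 29.5 mm below (-z) the hasp's hinge line in the hasp's axes; at first 32 mm above the bench. Pinched by its two ends it turns easily between the fingers
- lens: the lens barrel: plain aluminium tube, 36 mm diameter and 70 mm long, with a 42 mm diameter, 8 mm long dark flange on its -x end; about 0.16 kg (varies). Axis along its x; origin on the axis at the middle of the 70 mm tube (flange from 35 to 43 mm along -x). It lies in the case with its axis 37.5 mm above the bench
- vblock: steel V-block, 50 mm long (x), 60 mm wide (y), fixed on a dark plate 110 x 90 x 12 mm; origin at the centre of the plate's underside; a 90-degree groove runs along its x through the middle of its top. Flat top lands 51.5 mm above the bench on both sides of the groove, whose mouth is 29 mm wide; the bottom of the groove is 37 mm above the bench
- vee_left: the groove's face on the V-block's +y side, 50 mm long, sloping 45 degrees; origin at the bottom line of the groove, mid-length, 37 mm above the bench
- vee_right: the groove's face on the V-block's -y side, likewise; the same origin
- vee_seat (a point): where the lens barrel's origin belongs when it is seated: above the middle of the groove, 62.5 mm above the bench (11 mm above the lands); axes as the V-block's, x along the groove
- clamp: bystander: loose steel stirrup clamp of the V-block lying flat, 86 x 70 x 12 mm, origin under its middle
- vial: bystander: small capped glass vial, 26 mm diameter, 55 mm tall, standing; origin under its centre
- slidebox: bystander: plastic slide box 87 x 36 x 30 mm, origin under its centre
There are look-alikes about, which are no part of the job. Leave any red look-alike of the case alone.

How it is judged:
By the outcome, as a careful person would: the job done as asked, in the order asked, and still so for the second after the job is handed in, while the arm keeps its last pose, push and grip.
It also fails if it takes over 64 s, if anything falls off the work surface, if the arm or the gripper's body presses on something with over 40 N, if the wrist force passes 120 N, or if a joint passes its speed limit or range.

ROBOT

A 6-joint arm with a two-finger parallel gripper is mounted at the origin on the work surface. World frame = base frame: x ahead of the robot, y to its left, z up, the work surface at z = 0. Lengths are in m, angles in rad, forces in N, time in s.
With the tool pointing down it reaches from about 0.275 to 1 m from the base axis. Payload 8.4 kg.
Tool frame: the origin (TCP) lies midway between the tips of the shut fingers; the grasp point (between the pads) lies env.hold_point_z behind it (env.hold_point_z is the distance from the TCP to the grasp point, in m); z points along the fingers, y is the line along which they close (so a half turn about z gives the same grasp; the last joint's range is limited). The gripper opens to 85 mm and grips with 20 to 120 N. Pads are 22 mm wide; open, the fingers measure 114 mm over their backs; the gripper's body (76 mm by 85 mm) begins 54 mm behind the grasp point. The pads swing forward as they close: fully open they stand 13 mm farther back than shut.
Start: joints at [-1.326, 0.353, 1.633, -0, 1.155, -0.002], TCP at [0.153, -0.606, 0.204] pointing down, gripper open.
Joint ranges: [-2.63, 2.63], [-0.92, 2.1], [0.06, 2.66], [-1.3, 4.44], [0, 2.69], [-3.02, 3.02]. Speed limits (rad/s): [2.22, 2.22, 2.79, 3.14, 3.14, 3.14].

INTERFACE

Orientations are given as a unit quaternion [w, x, y, z].
In Python, from workcell import env gives the robot as it stands.
- The arm moves only by the tool step_arm, never from a script. Its argument "increments" is a list of rows, each an object with "linear": the shift along the tool's x, y, z as a fraction of full scale, a list of three; "rotation": the turn, a rotation vector about the tool's x, y, z as a fraction of full scale, a list of three. A call has 1 to 20 rows; each row shifts and turns the commanded pose from where the row before left it, along the tool's axes as they then stand; what a row does not reach is not made up. Full scale, the value 1, is 400 mm for a shift and 0.5 rad for a turn. A row lasts 1/12 s, in which the tool goes at most 41.7 mm and 7.16 degrees, less where a joint would pass 70% of its speed; a pose out of reach is approached as far as the arm can. A call with a number of a shift or a turn outside -1 to 1 is refused whole. A call with a gripper value outside its range is refused whole. "claw" is the opening, from -1 (shut) to 1 (fully open), set as the call begins (left out, the last holds). The fingers move at their own pace and stop on an object; the grip force is fixed at half the most. Time passes only in rows, so rows that do not move let the fingers close. It gives the time, the measured TCP pose, the force, the opening and the grip force at its end, in the units of the state.
- env.sense(): the state, without advancing time (a new reading comes with each control period).
- env.capture(name): name is "side" or "top" or "wrist"; returns a dict with "img" (384x512x3 uint8, red, green, blue), "mtx" (3x3 intrinsics, pixels), "xyz" and "orientation" of the camera in the world; the wrist camera has in their place "hand_eye" (4x4, takes a point from camera to tool coordinates, whose origin is the TCP and whose axes are the flange's). Camera axes: x right, y down, z forward; pixel columns grow to the right and rows downward; lengths in m; the calibration is good to about 2 mm. A picture is of the moment at which its call begins: read the wrist's pose just before it. There is no depth.
- env.finish_job(): hands the job in; it is judged then, once.
Trained networks look in a picture, given as the dict that the camera call returned (one of the last four; its "shot" number tells which), for a name from the list of things; names that differ only in an ending like _2 or _b are one class to them, and where a whole thing is asked for, a point or a joint stands for the part that bears it (a point fixed in the world has none). Each returns a list of dicts, best first, with "confidence" (0 to 1); they miss things now and then, are a little off and sometimes report something else, mostly with a low value. They report only what shows in the picture. A call takes as long as a camera call. They do not tell look-alikes from the thing itself.
- env.silhouettes(thing, picture): "mask" (384x512 bool, what is visible of it) and "point" ([row, column] in pixels, amid what is visible of it).
The state is a dict: "time": time; "joint_positions": joint angles; "qvel": joint speeds; "joint_efforts": joint torques, N m; "eef_pos": TCP position; "ee_rot": TCP orientation; "contact_force": force on the tool from outside, world axes, zero at the start; "torque": the same for the moment, N m; "width": finger opening in m; "grasp_force": force on a finger pad.
Only numpy, scipy, OpenCV 4.12 (cv2) and the standard library are available. Lean on these libraries where they do the work, as an engineer would, in place of code of your own. Each camera call takes 0.05 s, during which the arm holds its last target. There are 200 camera calls.

## Working session

There is one attempt and no reset: what is moved stays moved. The work goes in short steps, Python scripts to look and compute and a tool call to move; the robot and the scene stay as the last step left them, time stands still between calls to the robot, and variables do not carry over. Pictures are saved under pics/ and viewed, at most 10 in all, crops included, and the job is handed in when it is done.

Besides the shell and the picture viewer there is one more tool, called after "Call:" as name(argument=value, ...) on one line, values as JSON. step_arm: Moves the arm, as the interface text tells. Shift numbers are shares of 400 mm and turn numbers shares of 0.5 rad, none past 1 either way. Its arguments: {"type":"object","properties":{"increments":{"type":"array","items":{"type":"object","properties":{"linear":{"type":"array","items":{"type":"number"}},"rotation":{"type":"array","items":{"type":"number"}}}}},"claw":{"type":"number"}},"required":["increments"]}

```bash
ls; mkdir -p pics; cat > h.py <<'E'
import numpy as np, cv2
from scipy.spatial.transform import Rotation as R
from workcell import env
def q2R(q): return R.from_quat([q[1],q[2],q[3],q[0]]).as_matrix()
def cam(c,s=None):
    if 'hand_eye' in c:
        T=np.eye(4); T[:3,:3]=q2R(s['ee_rot']); T[:3,3]=s['eef_pos']; return T@np.array(c['hand_eye'])
    T=np.eye(4); T[:3,:3]=q2R(c['orientation']); T[:3,3]=c['xyz']; return T
def proj(P,c,T):
    P=np.atleast_2d(P); p=(P-T[:3,3])@T[:3,:3]; p=p@np.array(c['mtx']).T; return p[:,:2]/p[:,2:]
def ray(uv,c,T,z):
    d=T[:3,:3]@np.linalg.solve(np.array(c['mtx']),[uv[0],uv[1],1.]); return T[:3,3]+d*(z-T[2,3])/d[2]
E
python3 - <<'E'
from h import *
s=env.sense(); print({k:np.round(v,3).tolist() for k,v in s.items()}, env.hold_point_z)
ims=[]
for n in ['top','side']:
    c=env.capture(n); T=cam(c); print(n,np.round(T,3).tolist(),np.round(c['mtx'],1).tolist())
    im=c['img'][:,:,::-1].copy(); cv2.imwrite(f'pics/{n}_raw.png',im)
    for t in ['case','lid','hasp','hasp_pin','lens','vblock','vee_left','clamp','vial','slidebox']:
        try: r=env.silhouettes(t,c)
        except Exception as e: print(t,e); continue
        print(n,t,[(round(float(d['confidence']),2),np.round(d['point']).tolist(),int(d['mask'].sum())) for d in r])
    cv2.imwrite(f'pics/{n}1.png',cv2.resize(im,(800,600)))
E
```

```text
pics
{'time': 0.0, 'joint_positions': [-1.326, 0.354, 1.634, 0.0, 1.155, -0.002], 'qvel': [0.001, -0.001, -0.001, -0.001, 0.0, 0.0], 'joint_efforts': [-0.0, -60.526, -34.207, 0.0, 0.009, -0.0], 'eef_pos': [0.153, -0.606, 0.204], 'ee_rot': [-0.001, 0.992, 0.123, -0.0], 'contact_force': [0.077, 0.591, -0.153], 'torque': [0.068, -0.02, -0.005], 'grasp_force': 0.0, 'width': 0.085} 0.0187
top [[-0.019, -0.984, 0.175, 0.43], [-1.0, 0.023, 0.02, 0.06], [-0.024, -0.175, -0.984, 1.065], [0.0, 0.0, 0.0, 1.0]] [[346.9, 0.0, 257.1], [0.0, 346.9, 195.4], [0.0, 0.0, 1.0]]
top case [(0.91, [244.0, 138.0], 2779), (0.88, [210.0, 212.0], 2532), (0.8, [129.0, 218.0], 2398)]
top lid [(0.85, [129.0, 218.0], 2138), (0.82, [207.0, 208.0], 2332)]
top hasp [(0.57, [269.0, 144.0], 36)]
top hasp_pin [(0.55, [268.0, 145.0], 31), (0.37, [150.0, 212.0], 50)]
top lens []
top vblock [(0.61, [211.0, 353.0], 1096)]
top vee_left []
top clamp [(0.66, [216.0, 282.0], 227), (0.45, [232.0, 214.0], 44)]
top vial [(0.64, [166.0, 293.0], 78)]
top slidebox [(0.71, [275.0, 279.0], 372)]
side [[-0.72, -0.536, 0.44, 0.23], [-0.694, 0.553, -0.461, 0.475], [0.004, -0.637, -0.771, 0.728], [0.0, 0.0, 0.0, 1.0]] [[369.6, 0.0, 253.9], [0.0, 369.6, 196.6], [0.0, 0.0, 1.0]]
side case [(0.78, [182.0, 159.0], 3837), (0.7, [248.0, 220.0], 5055), (0.59, [349.0, 171.0], 6193), (0.28, [206.0, 291.0], 422)]
side lid [(0.89, [245.0, 217.0], 4293), (0.63, [350.0, 171.0], 5954), (0.56, [182.0, 160.0], 3007)]
side hasp [(0.57, [271.0, 241.0], 107), (0.5, [374.0, 197.0], 173)]
side hasp_pin [(0.62, [379.0, 200.0], 158), (0.53, [199.0, 175.0], 29)]
side lens []
side vblock [(0.93, [165.0, 342.0], 1161)]
side vee_left [(0.27, [270.0, 239.0], 94)]
side clamp [(0.77, [205.0, 293.0], 388)]
side vial [(0.67, [247.0, 216.0], 4285), (0.62, [160.0, 257.0], 165)]
side slidebox [(0.63, [254.0, 345.0], 787)]
```

View pics/top1.png

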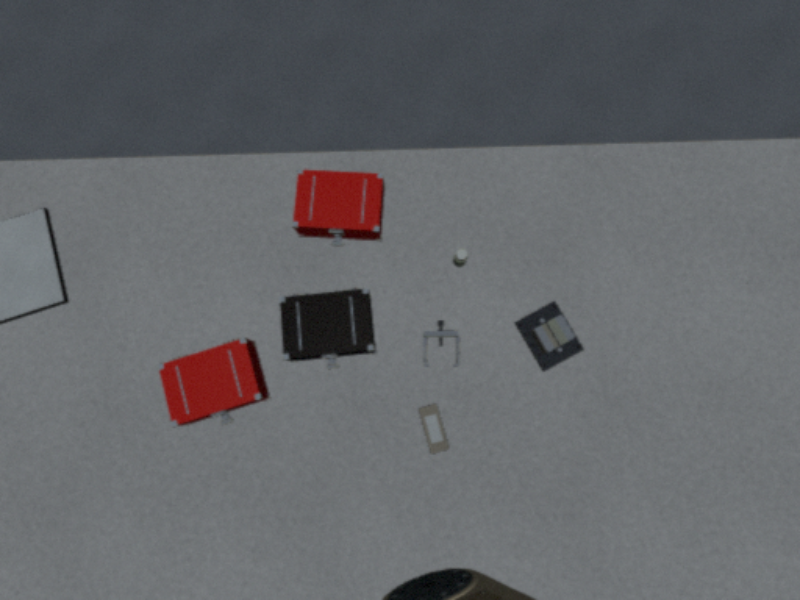

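View pics/side1.png

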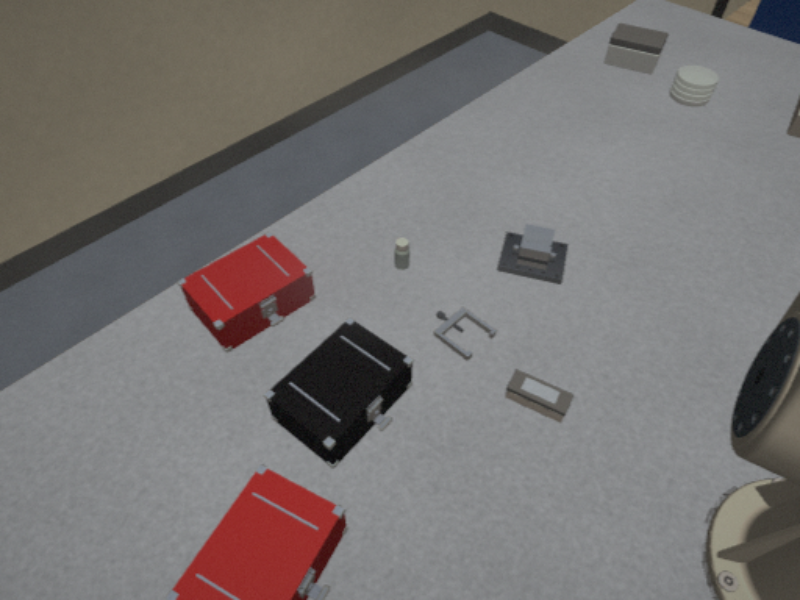

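The top view shows the black case at raw px (210,208), 800-scale (328,325), with its hasp at (331,360). The red look-alikes are at (338,205) and (213,383), and the V-block is at (550,336) with its groove running diagonally. The hasp candidates are black (331,360), red (337,238) and red (226,417), so I choose the black one. I'll fit the case and V-block poses and check them in a crop.

```bash
cat >> h.py <<'E'
from scipy.optimize import minimize
def box(sx,sy,z0,z1,cx=0,cy=0):
    return np.array([[cx+a*sx/2,cy+b*sy/2,z] for a in(-1,1) for b in(-1,1) for z in(z0,z1)])
def place(P,p): 
    c,s_=np.cos(p[2]),np.sin(p[2]); return P@np.array([[c,s_,0],[-s_,c,0],[0,0,1]])+[p[0],p[1],0]
def fit(views,parts,p0,verbose=True):
    # views: (mask,c,T); maximise IoU of union of hulls (4x supersampled)
    def cost(p):
        t=0
        for m,c,T in views:
            im=np.zeros((384*2,512*2),np.uint8)
            for B in parts:
                h=cv2.convexHull((proj(place(B,p),c,T)*2+.5).astype(np.float32))
                cv2.fillConvexPoly(im,(h*16).astype(np.int32),1,shift=4)
            M=cv2.resize(m.astype(np.uint8),None,fx=2,fy=2,interpolation=cv2.INTER_NEAREST)
            t+=1-(im&M).sum()/max(1,(im|M).sum())
        return t/len(views)
    best=None
    for k in range(3):
        p0=np.array(p0); S=np.vstack([p0,p0+[.02,0,0],p0+[0,.02,0],p0+[0,0,.15]])
        r=minimize(cost,p0,method='Nelder-Mead',options=dict(initial_simplex=S,xatol=1e-4,fatol=1e-5)); p0=r.x
    return r.x,r.fun
def pick(th,c,uv):
    r=[d for d in env.silhouettes(th,c)]
    r=[d for d in r if d['mask'][max(0,int(uv[1])-6):int(uv[1])+7,max(0,int(uv[0])-6):int(uv[0])+7].any()]
    return r[0]['mask'] if r else None
CASE=[box(.116,.166,0,.072)]
VB=[box(.110,.090,0,.012),box(.050,.060,0,.0515)]
E
python3 - <<'E'
from h import *
c1=env.capture('top');T1=cam(c1);c2=env.capture('side');T2=cam(c2)
vc=[(pick('case',c1,(210,207)),c1,T1),(pick('case',c2,(217,246)),c2,T2)]
for M,c,_ in vc: print(M.sum())
g=ray((210,207),c1,T1,.036); print(g)
for vs in (vc,vc[:1],vc[1:]): print('case',fit(vs,CASE,[g[0],g[1],.0]))
a,b=pick('vblock',c1,(353,211)),pick('vblock',c2,(342,165))
g=ray((353,214),c1,T1,.02);print(g)
vv=[(a,c1,T1),(b,c2,T2)]
for vs in (vv,vv[:1],vv[1:]): print('vb',fit(vs,VB,[g[0],g[1],.55]))
pc=fit(vc,CASE,[*ray((210,207),c1,T1,.036)[:2],0])[0]; pv=fit(vv,VB,[g[0],g[1],.55])[0]
out=[]
for c,T,(x0,y0) in ((c1,T1,(160,160)),(c2,T2,(150,140))):
    k=3; im=cv2.resize(c['img'][y0:y0+160,x0:x0+250,::-1],None,fx=k,fy=k,interpolation=cv2.INTER_CUBIC)
    im=cv2.convertScaleAbs(im,alpha=1.5)
    for parts,p in ((CASE,pc),(VB,pv)):
        for B in parts:
            q=(proj(place(B,p),c,T)-[x0,y0]+.5)*k
            for i in range(8):
                for j in range(i):
                    if bin(i^j).count('1')==1: cv2.line(im,tuple(map(int,q[i])),tuple(map(int,q[j])),(0,255,0),1)
    q=(proj(place(np.array([[-.077,0,.0325]]),pc),c,T)-[x0,y0]+.5)*k
    cv2.circle(im,tuple(map(int,q[0])),4,(0,255,255),1)
    out.append(im[:300] if not out else im[150:450])
cv2.imwrite('pics/fit1.png',np.vstack(out))
E
```

```text
2503
5115
[0.58110538 0.2241411  0.036     ]
case (array([0.57790704, 0.22292919, 0.08684978]), np.float64(0.04621292594131493))
case (array([0.57744643, 0.22364875, 0.08998311]), np.float64(0.05566349329706621))
case (array([0.57805273, 0.22211581, 0.08108768]), np.float64(0.03399190668888363))
[ 0.55233449 -0.2056208   0.02      ]
vb (array([ 0.55285765, -0.20467782,  0.46772007]), np.float64(0.06717699830787094))
vb (array([ 0.55137057, -0.20371457,  0.47474597]), np.float64(0.061242538138403746))
vb (array([ 0.5541034 , -0.2050959 ,  0.48309131]), np.float64(0.05409153952843271))
```

View pics/fit1.png

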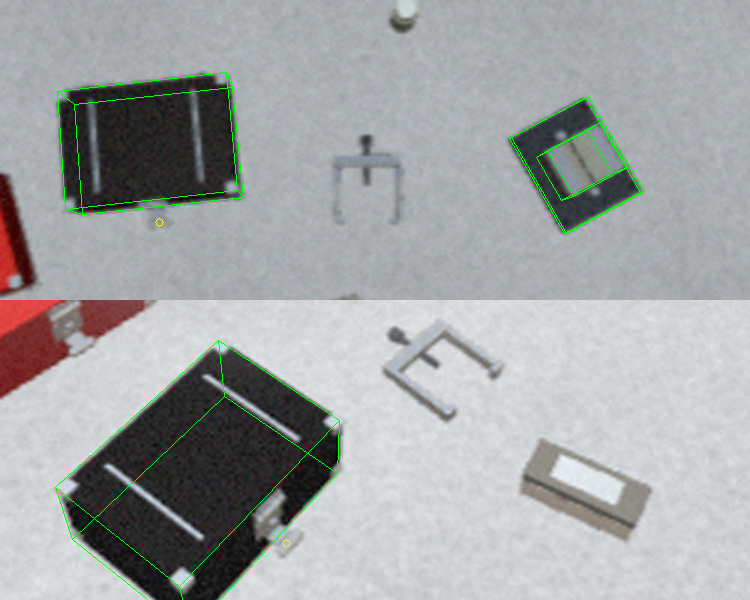

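The crop confirms the choice: the black case's box outline fits and the predicted pin (yellow) sits on its pull pin. Moving over it now.

Call:
step_arm(increments=[{"rotation": [0, 0, 0.16]}, {"rotation": [0, 0, 0.16]}, {"linear": [0.047, -0.09, -0.011]}, {"linear": [0.047, -0.09, -0.011]}, {"linear": [0.047, -0.09, -0.011]}, {"linear": [0.047, -0.09, -0.011]}, {"linear": [0.047, -0.09, -0.011]}, {"linear": [0.047, -0.09, -0.011]}, {"linear": [0.047, -0.09, -0.011]}, {"linear": [0.047, -0.09, -0.011]}, {"linear": [0.047, -0.09, -0.011]}, {"linear": [0.047, -0.09, -0.011]}, {"linear": [0.047, -0.09, -0.011]}, {"linear": [0.047, -0.09, -0.011]}], claw=0.18)

```text
invalid input at $.increments[0]: expected keys linear, rotation
```

Call:
step_arm(increments=[{"linear": [0.047, -0.09, -0.011]}, {"linear": [0.047, -0.09, -0.011]}, {"linear": [0.047, -0.09, -0.011]}, {"linear": [0.047, -0.09, -0.011]}, {"linear": [0.047, -0.09, -0.011]}, {"linear": [0.047, -0.09, -0.011]}, {"linear": [0.047, -0.09, -0.011]}, {"linear": [0.047, -0.09, -0.011]}, {"linear": [0.047, -0.09, -0.011]}, {"linear": [0.047, -0.09, -0.011]}, {"linear": [0, 0, 0]}, {"linear": [0, 0, 0]}])

```text
invalid input at $.increments[0]: expected keys linear, rotation
```

```bash
cat >> h.py <<'E'
def go(P,yaw,dz_first=True):
    "tool-down target: prints rotation (tool z, fraction) and linear total (fractions, in tool axes after the turn), rows needed"
    s=env.sense(); Rm=q2R(s['ee_rot']); 
    Rt=R.from_euler('z',yaw).as_matrix()@np.diag([1,-1,-1.])
    rv=R.from_matrix(Rm.T@Rt).as_rotvec()/.5; l=Rt.T@(np.array(P)-s['eef_pos'])/.4
    print('t',round(s['time'],2),'tcp',np.round(s['eef_pos'],4),'rot',np.round(rv,3),'lin',np.round(l,4),'rows',round(np.linalg.norm(l)/.104,1))
E
python3 - <<'E'
from h import *
s=env.sense(); c=env.capture('wrist'); T=cam(c,s); print(np.round(c['hand_eye'],3).tolist(), np.round(s['joint_positions'],2))
im=c['img'][:,:,::-1].copy()
p0=np.array([.578,.2229,.087])
u=proj(place(np.array([[0,0,.072]]),p0),c,T)[0]; print(u)
m=pick('case',c,u); print('case', None if m is None else (m.sum(),fit([(m,c,T)],CASE,p0)))
for t in ['hasp_pin','hasp']:
    for d in env.silhouettes(t,c):
        r,cc=np.nonzero(d['mask']); print(t,d['confidence'],d['point'],d['mask'].sum(), ray((cc.mean(),r.mean()),c,T,.0325))
for q in (p0,):
  for B in CASE:
    q=proj(place(B,q),c,T)
    for i in range(8):
        for j in range(i):
            if bin(i^j).count('1')==1: cv2.line(im,tuple(map(int,q[i])),tuple(map(int,q[j])),(0,255,0),1)
q=proj(place(np.array([[-.077,0,.0325]]),p0),c,T)[0];cv2.circle(im,tuple(map(int,q)),4,(0,255,255),1)
cv2.imwrite('pics/w1.png',im)
E
```

```text
[[0.001, -0.947, -0.322, 0.084], [1.0, 0.001, -0.0, 0.001], [0.001, -0.322, 0.947, -0.168], [0.0, 0.0, 0.0, 1.0]] [-1.33  0.35  1.63  0.    1.16 -0.  ]
[-1575.35038083 -1383.33647443]
case None
```

View pics/w1.png

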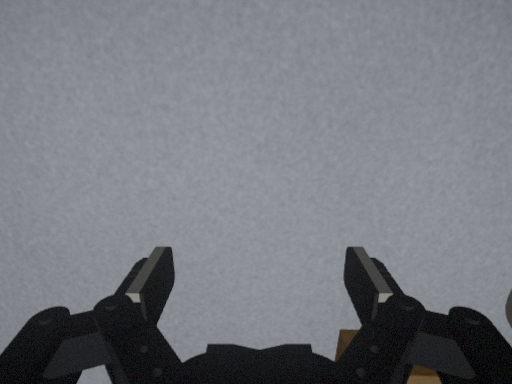

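This is the empty bench, because both moves were refused (each row needs both keys). The wrist camera sits on the tool's +x side, so I'll use the half-turned grasp to keep it in front of the case, away from the lid.

Call:
step_arm(increments=[{"linear": [0.061, -0.081, -0.006], "rotation": [0, 0, 0]}, {"linear": [0.061, -0.081, -0.006], "rotation": [0, 0, 0]}, {"linear": [0.061, -0.081, -0.006], "rotation": [0, 0, 0]}, {"linear": [0.061, -0.081, -0.006], "rotation": [0, 0, 0]}, {"linear": [0.061, -0.081, -0.006], "rotation": [0, 0, 0]}, {"linear": [0.061, -0.081, -0.006], "rotation": [0, 0, 0]}, {"linear": [0.061, -0.081, -0.006], "rotation": [0, 0, 0]}, {"linear": [0.061, -0.081, -0.006], "rotation": [0, 0, 0]}, {"linear": [0.061, -0.081, -0.006], "rotation": [0, 0, 0]}, {"linear": [0.061, -0.081, -0.006], "rotation": [0, 0, 0]}, {"linear": [0.061, -0.081, -0.006], "rotation": [0, 0, 0]}, {"linear": [0.061, -0.081, -0.006], "rotation": [0, 0, 0]}, {"linear": [0.061, -0.081, -0.006], "rotation": [0, 0, 0]}, {"linear": [0.061, -0.081, -0.006], "rotation": [0, 0, 0]}, {"linear": [0.061, -0.081, -0.006], "rotation": [0, 0, 0]}, {"linear": [0.061, -0.081, -0.006], "rotation": [0, 0, 0]}, {"linear": [0.061, -0.081, -0.006], "rotation": [0, 0, 0]}, {"linear": [0.061, -0.081, -0.006], "rotation": [0, 0, 0]}, {"linear": [0.061, -0.081, -0.006], "rotation": [0, 0, 0]}, {"linear": [0.061, -0.081, -0.006], "rotation": [0, 0, 0]}], claw=0.18)

```text
time: 3.27
eef_pos: [0.468, 0.1438, 0.2527]
ee_rot: [-0.0, 0.992, 0.123, 0.0]
contact_force: [0.3, -1.1, 0.7]
width: 0.0504
grasp_force: 0.0
```

Call:
step_arm(increments=[{"linear": [0.061, -0.081, -0.006], "rotation": [0, 0, -0.22]}, {"linear": [0, 0, 0], "rotation": [0, 0, -0.24]}, {"linear": [0, 0, 0], "rotation": [0, 0, -0.24]}, {"linear": [0, 0, 0], "rotation": [0, 0, -0.24]}, {"linear": [0, 0, 0], "rotation": [0, 0, -0.24]}, {"linear": [0, 0, 0], "rotation": [0, 0, -0.24]}, {"linear": [0, 0, 0], "rotation": [0, 0, -0.24]}, {"linear": [0, 0, 0], "rotation": [0, 0, -0.24]}, {"linear": [0, 0, 0], "rotation": [0, 0, -0.24]}, {"linear": [0, 0, 0], "rotation": [0, 0, -0.24]}, {"linear": [0, 0, 0], "rotation": [0, 0, -0.24]}, {"linear": [0, 0, 0], "rotation": [0, 0, -0.24]}, {"linear": [0, 0, 0], "rotation": [0, 0, -0.24]}, {"linear": [0, 0, 0], "rotation": [0, 0, -0.24]}, {"linear": [0, 0, 0], "rotation": [0, 0, -0.24]}, {"linear": [0, 0, 0], "rotation": [0, 0, -0.24]}, {"linear": [0, 0, 0], "rotation": [0, 0, -0.24]}, {"linear": [0, 0, 0], "rotation": [0, 0, -0.24]}, {"linear": [0, 0, 0], "rotation": [0, 0, -0.24]}, {"linear": [0, 0, 0], "rotation": [0, 0, -0.24]}])

```text
time: 4.93
eef_pos: [0.4834, 0.1789, 0.2549]
ee_rot: [0.0, 0.247, 0.969, 0.0]
contact_force: [-0.4, 0.3, -0.4]
width: 0.0503
grasp_force: 0.0
```

Call:
step_arm(increments=[{"linear": [0, 0, 0], "rotation": [0, 0, -0.24]}, {"linear": [0, 0, 0], "rotation": [0, 0, -0.24]}, {"linear": [0, 0, 0], "rotation": [0, 0, -0.24]}, {"linear": [0, 0, 0], "rotation": [0, 0, -0.24]}, {"linear": [0, 0, 0], "rotation": [0, 0, -0.22]}, {"linear": [0, 0, 0], "rotation": [0, 0, 0]}, {"linear": [0, 0, 0], "rotation": [0, 0, 0]}, {"linear": [0, 0, 0], "rotation": [0, 0, 0]}])

```text
time: 5.6
eef_pos: [0.4833, 0.1789, 0.2548]
ee_rot: [0.0, -0.041, 0.999, -0.0]
contact_force: [-0.4, -0.4, 0.1]
width: 0.0504
grasp_force: 0.0
```

```bash
cat > look.py <<'E'
from h import *
s=env.sense(); c=env.capture('wrist'); T=cam(c,s); print(np.round(s['joint_positions'],2),np.round(s['eef_pos'],4),s['time'])
im=c['img'][:,:,::-1].copy()
p0=np.array([.578,.2229,.087])
u=proj(place(np.array([[0,0,.072]]),p0),c,T)[0]; print(u)
m=pick('case',c,u); 
if m is not None: print('case',m.sum(),fit([(m,c,T)],CASE,p0))
for t in ['hasp_pin','hasp']:
    for d in env.silhouettes(t,c):
        r,cc=np.nonzero(d['mask']); print(t,d['confidence'],d['point'],d['mask'].sum(), ray((cc.mean(),r.mean()),c,T,.0325))
q=proj(place(CASE[0],p0),c,T)
for i in range(8):
    for j in range(i):
        if bin(i^j).count('1')==1: cv2.line(im,tuple(map(int,q[i])),tuple(map(int,q[j])),(0,255,0),1)
q=proj(place(np.array([[-.077,0,.0325]]),p0),c,T)[0];cv2.circle(im,tuple(map(int,q)),4,(0,255,255),1); print('pin pred',q)
cv2.imwrite('pics/w2.png',im)
E
python3 look.py
```

```text
[ 0.35  0.13  1.81 -0.    1.2  -1.3 ] [0.4833 0.1789 0.2548] 5.6
[286.75311021 231.47164389]
case 11084 (array([0.5769628 , 0.22236539, 0.08117324]), np.float64(0.11957046332046328))
hasp_pin 0.65 [106.7, 451.6] 283 [0.40855632 0.42057193 0.0325    ]
hasp_pin 0.63 [170.3, 287.2] 253 [0.50916724 0.21764179 0.0325    ]
hasp_pin 0.5 [322.3, 261.1] 309 [0.76271664 0.2066732  0.0325    ]
hasp 0.84 [106.7, 453.0] 243 [0.4071289  0.41851819 0.0325    ]
hasp 0.82 [315.1, 262.7] 239 [0.76360403 0.20737067 0.0325    ]
hasp 0.5 [171.3, 286.2] 265 [0.51006203 0.21722785 0.0325    ]
pin pred [285.59063647 166.50460449]
```

View pics/w2.png

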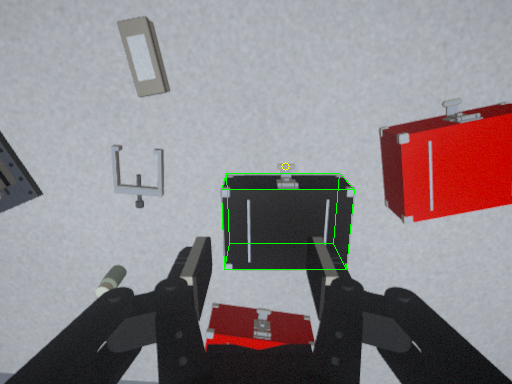

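The pin shows at (286,167), right where predicted, with the fingers framing the black case. Going down onto it.

```bash
python3 -c "
from h import *
go([.5013,.2162,.10],.085+np.pi); go([.5013,.2162,.0125],.085+np.pi)"
```

```text
t 5.8 tcp [0.4833 0.1789 0.2548] rot [ 0.    -0.    -0.002] lin [-0.0527  0.0892  0.3869] rows 3.9
t 5.8 tcp [0.4833 0.1789 0.2548] rot [ 0.    -0.    -0.002] lin [-0.0527  0.0892  0.6057] rows 5.9
```

Call:
step_arm(increments=[{"linear": [-0.026, 0.045, 0.04], "rotation": [0, 0, 0]}, {"linear": [-0.027, 0.044, 0.07], "rotation": [0, 0, 0]}, {"linear": [0, 0, 0.09], "rotation": [0, 0, 0]}, {"linear": [0, 0, 0.09], "rotation": [0, 0, 0]}, {"linear": [0, 0, 0.09], "rotation": [0, 0, 0]}, {"linear": [0, 0, 0.08], "rotation": [0, 0, 0]}, {"linear": [0, 0, 0.06], "rotation": [0, 0, 0]}, {"linear": [0, 0, 0.05], "rotation": [0, 0, 0]}, {"linear": [0, 0, 0.035], "rotation": [0, 0, 0]}, {"linear": [0, 0, 0], "rotation": [0, 0, 0]}, {"linear": [0, 0, 0], "rotation": [0, 0, 0]}])

```text
time: 6.72
eef_pos: [0.501, 0.216, 0.0124]
ee_rot: [-0.001, -0.042, 0.999, -0.0]
contact_force: [-0.9, 0.3, 0.2]
width: 0.0504
grasp_force: 0.0
```

```bash
python3 -c "
from h import *
go([.5013,.2162,.0125],.085+np.pi); s=env.sense(); print(s['contact_force'])
c=env.capture('wrist'); cv2.imwrite('pics/w3.png',cv2.resize(c['img'][130:350,120:400,::-1],None,fx=2.5,fy=2.5))"
```

```text
t 6.72 tcp [0.501  0.216  0.0124] rot [-0.001 -0.003 -0.001] lin [-0.0007  0.0004 -0.0004] rows 0.0
[-0.8968335   0.34277327  0.19134481]
```

View pics/w3.png

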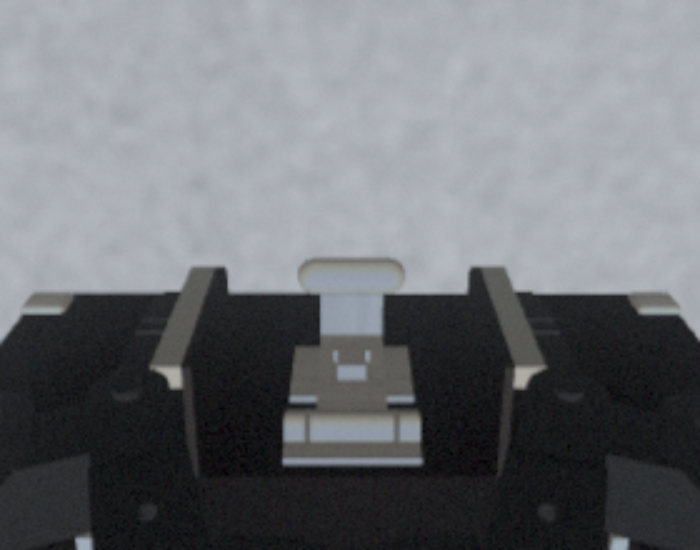

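The pin at crop (351,275) lies midway between the pads at crop (208 and 495). I'll check its depth against the grasp point before closing.

```bash
python3 -c "
from h import *
s=env.sense();c=env.capture('wrist');T=cam(c,s)
print(c['mtx'],s['eef_pos'])
print('pin at', ray((260.4,239.8),c,T,.0325))
p=np.array([.578,.2229,.085])
print(proj(place(np.array([[-.077,0,.0325],[-.061,0,.062],[-.058,.083,.072],[-.058,-.083,.072]]),p),c,T))
Q=np.array(s['eef_pos'])+(q2R(s['ee_rot'])@np.array([[0,0,-.0187],[0.011,0.025,-.0],[0.011,-.025,0]]).T).T
print(proj(Q,c,T))"
```

```text
[[299.46934024   0.         258.71730938]
 [  0.         299.46934024 187.96332115]
 [  0.           0.           1.        ]] [0.50177058 0.21632327 0.01322861]
pin at [0.5012233  0.21656993 0.0325    ]
[[260.02281019 239.85877074]
 [260.26755635 299.06231884]
 [442.60559086 319.26952515]
 [ 77.94746271 319.38946536]]
[[259.86941447 240.12930111]
 [300.81317615 209.07067856]
 [218.71084019 209.04681411]]
```

Measured pin and grasp point agree to within 1 mm. I'll go down 4 mm to allow for the retracted pads, then close.

Call:
step_arm(increments=[{"linear": [0, 0, 0.01], "rotation": [0, 0, 0]}, {"linear": [0, 0, 0], "rotation": [0, 0, 0]}, {"linear": [0, 0, 0], "rotation": [0, 0, 0]}, {"linear": [0, 0, 0], "rotation": [0, 0, 0]}, {"linear": [0, 0, 0], "rotation": [0, 0, 0]}, {"linear": [0, 0, 0], "rotation": [0, 0, 0]}, {"linear": [0, 0, 0], "rotation": [0, 0, 0]}, {"linear": [0, 0, 0], "rotation": [0, 0, 0]}], claw=-0.6)

```text
time: 7.48
eef_pos: [0.5021, 0.2164, 0.0092]
ee_rot: [0.001, -0.043, 0.999, 0.0]
contact_force: [1.5, 0.3, 5.4]
width: 0.0174
grasp_force: 2.4
```

```bash
python3 -c "
from h import *
go([.5013,.2162,.0125],.085+np.pi); s=env.sense(); print(s['contact_force'],s['width'],s['grasp_force'])
c=env.capture('wrist'); cv2.imwrite('pics/w4.png',cv2.resize(c['img'][130:350,120:400,::-1],None,fx=2.5,fy=2.5))"
```

```text
t 7.48 tcp [0.5021 0.2164 0.0092] rot [0.001 0.003 0.   ] lin [ 0.0021 -0.0003 -0.0083] rows 0.1
[1.50601181 0.34281616 5.41730208] 0.017363350149664634 2.356075309216976
```

View pics/w4.png

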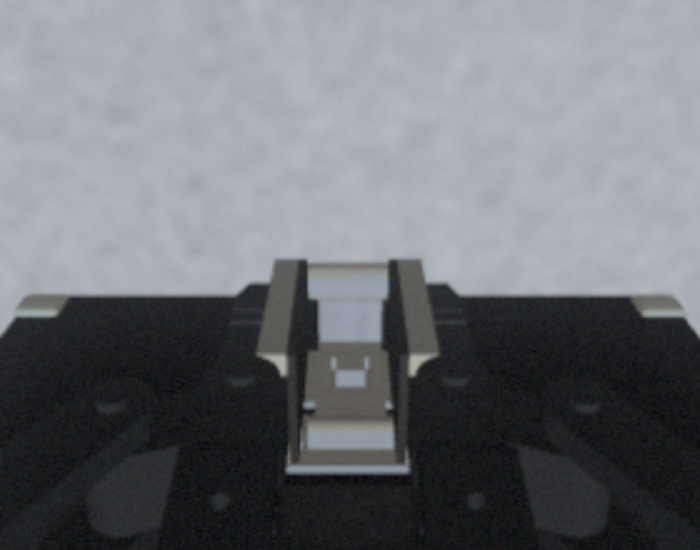

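Here the pads have closed to the commanded 17 mm on top of the pin, not around it: the tips sit at crop row 262 above the pin. So the real tips are about 30 mm behind the nominal TCP at this opening. I'll open and go lower in small steps while watching the force.

Call:
step_arm(increments=[{"linear": [0, 0, -0.01], "rotation": [0, 0, 0]}, {"linear": [0, 0, 0], "rotation": [0, 0, 0]}, {"linear": [0, 0, 0], "rotation": [0, 0, 0]}, {"linear": [0, 0, 0], "rotation": [0, 0, 0]}, {"linear": [0, 0, 0], "rotation": [0, 0, 0]}], claw=0)

```text
time: 7.95
eef_pos: [0.501, 0.216, 0.0125]
ee_rot: [-0.0, -0.043, 0.999, -0.0]
contact_force: [0.1, 0.6, 0.1]
width: 0.0427
grasp_force: 0.0
```

Call:
step_arm(increments=[{"linear": [0, 0, 0.01], "rotation": [0, 0, 0]}, {"linear": [0, 0, 0.008], "rotation": [0, 0, 0]}, {"linear": [0, 0, 0.007], "rotation": [0, 0, 0]}, {"linear": [0, 0, 0], "rotation": [0, 0, 0]}])

```text
time: 8.28
eef_pos: [0.5009, 0.2159, 0.0019]
ee_rot: [-0.001, -0.043, 0.999, -0.0]
contact_force: [-0.0, 0.2, -1.1]
width: 0.043
grasp_force: 0.0
```

Call:
step_arm(increments=[{"linear": [0, 0, 0.006], "rotation": [0, 0, 0]}, {"linear": [0, 0, 0.006], "rotation": [0, 0, 0]}, {"linear": [0, 0, 0.006], "rotation": [0, 0, 0]}, {"linear": [0, 0, 0], "rotation": [0, 0, 0]}])

```text
time: 8.62
eef_pos: [0.5011, 0.216, -0.0049]
ee_rot: [-0.0, -0.043, 0.999, -0.0]
contact_force: [-0.6, 1.6, 0.2]
width: 0.0427
grasp_force: 0.0
```

Call:
step_arm(increments=[{"linear": [0, 0, 0], "rotation": [0, 0, 0]}, {"linear": [0, 0, 0], "rotation": [0, 0, 0]}, {"linear": [0, 0, 0], "rotation": [0, 0, 0]}, {"linear": [0, 0, 0], "rotation": [0, 0, 0]}, {"linear": [0, 0, 0], "rotation": [0, 0, 0]}], claw=-0.55)

```text
time: 9.03
eef_pos: [0.5014, 0.2166, -0.0042]
ee_rot: [0.0, -0.043, 0.999, 0.0]
contact_force: [-2.6, 4.7, 2.2]
width: 0.0201
grasp_force: 37.8
```

Call:
step_arm(increments=[{"linear": [0, 0, 0], "rotation": [0, 0, 0]}, {"linear": [0, 0, 0], "rotation": [0, 0, 0]}, {"linear": [0, 0, 0.006], "rotation": [0, 0, 0]}, {"linear": [0, 0, 0.006], "rotation": [0, 0, 0]}, {"linear": [0, 0, 0.005], "rotation": [0, 0, 0]}, {"linear": [0, 0, 0], "rotation": [0, 0, 0]}], claw=0)

```text
time: 9.53
eef_pos: [0.5011, 0.2159, -0.0118]
ee_rot: [-0.0, -0.043, 0.999, -0.0]
contact_force: [0.0, 0.5, 0.4]
width: 0.0428
grasp_force: 0.0
```

Call:
step_arm(increments=[{"linear": [0, 0, 0], "rotation": [0, 0, 0]}, {"linear": [0, 0, 0], "rotation": [0, 0, 0]}, {"linear": [0, 0, 0], "rotation": [0, 0, 0]}, {"linear": [0, 0, 0], "rotation": [0, 0, 0]}, {"linear": [0, 0, 0], "rotation": [0, 0, 0]}], claw=-0.55)

```text
time: 9.95
eef_pos: [0.5014, 0.2166, -0.0111]
ee_rot: [0.0, -0.043, 0.999, 0.0]
contact_force: [-2.9, 5.5, -0.3]
width: 0.0199
grasp_force: 40.3
```

```bash
python3 -c "
from h import *
s=env.sense(); print(s['contact_force'],s['width'],s['grasp_force'],s['eef_pos'])
a=env.capture('side')['img'][200:350,130:330,::-1]
c=env.capture('wrist')['img'][130:330,120:400,::-1]
a=cv2.resize(a,(400,300));c=cv2.resize(c,(400,286)); cv2.imwrite('pics/w5.png',np.hstack([a[:286],c]))"
```

```text
[-2.859637    5.52235242 -0.34159138] 0.019897414028589244 40.28485715389252 [ 0.50138977  0.21655734 -0.01114025]
```

View pics/w5.png

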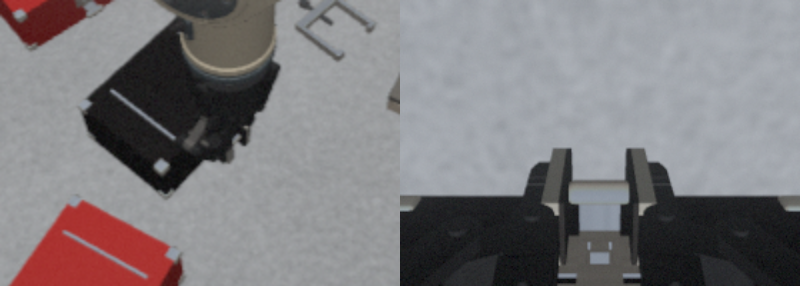

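The pin is now well between the pads in the right half (pads at x≈562 and 638, pin at row 190). Swinging the hasp out and up along its arc.

Call:
step_arm(increments=[{"linear": [0.007, 0, -0.0047], "rotation": [0, 0, 0]}, {"linear": [0.007, 0, -0.0047], "rotation": [0, 0, 0]}, {"linear": [0.006, 0, -0.006], "rotation": [0, 0, 0]}, {"linear": [0.006, 0, -0.006], "rotation": [0, 0, 0]}, {"linear": [0.0045, 0, -0.007], "rotation": [0, 0, 0]}, {"linear": [0.0045, 0, -0.007], "rotation": [0, 0, 0]}, {"linear": [0.003, 0, -0.008], "rotation": [0, 0, 0]}, {"linear": [0.003, 0, -0.008], "rotation": [0, 0, 0]}, {"linear": [0.0015, 0, -0.008], "rotation": [0, 0, 0]}, {"linear": [0.0015, 0, -0.008], "rotation": [0, 0, 0]}, {"linear": [0, 0, -0.008], "rotation": [0, 0, 0]}, {"linear": [0, 0, 0], "rotation": [0, 0, 0]}])

```text
time: 11.05
eef_pos: [0.4842, 0.215, 0.0196]
ee_rot: [0.0, -0.042, 0.999, 0.0]
contact_force: [0.7, 5.6, -1.7]
width: 0.0203
grasp_force: 37.9
```

```bash
python3 - <<'E'
from h import *
s=env.sense(); print({k:np.round(s[k],3).tolist() for k in('time','contact_force','width','grasp_force','eef_pos')})
# lid arc deltas (tool x=-case x, tool z=-up), fractions
hx,hz=-152.5,11; th=np.linspace(0,1.75,26)
x=hx*np.cos(th)+hz*np.sin(th); z=-hx*np.sin(th)+hz*np.cos(th)
for i in range(25): print(i,round(-(x[i+1]-x[i])/400,4),round(-(z[i+1]-z[i])/400,4))
E
```

```text
{'time': 11.05, 'contact_force': [0.734, 5.558, -1.742], 'width': 0.02, 'grasp_force': 37.891, 'eef_pos': [0.484, 0.215, 0.02]}
0 -0.0029 -0.0266
1 -0.0047 -0.0263
2 -0.0065 -0.0259
3 -0.0083 -0.0254
4 -0.0101 -0.0248
5 -0.0118 -0.024
6 -0.0135 -0.0231
7 -0.015 -0.0221
8 -0.0165 -0.021
9 -0.018 -0.0198
10 -0.0193 -0.0185
11 -0.0206 -0.0171
12 -0.0217 -0.0156
13 -0.0228 -0.0141
14 -0.0237 -0.0124
15 -0.0245 -0.0108
16 -0.0252 -0.009
17 -0.0258 -0.0072
18 -0.0262 -0.0054
19 -0.0265 -0.0036
20 -0.0267 -0.0017
21 -0.0268 0.0002
22 -0.0267 0.002
23 -0.0265 0.0039
24 -0.0261 0.0057
```

Call:
step_arm(increments=[{"linear": [-0.003, 0, -0.0266], "rotation": [0, 0, 0]}, {"linear": [-0.0047, 0, -0.0263], "rotation": [0, 0, 0]}, {"linear": [-0.0065, 0, -0.026], "rotation": [0, 0, 0]}, {"linear": [-0.0083, 0, -0.0254], "rotation": [0, 0, 0]}, {"linear": [-0.01, 0, -0.0248], "rotation": [0, 0, 0]}, {"linear": [-0.0118, 0, -0.024], "rotation": [0, 0, 0]}, {"linear": [-0.0135, 0, -0.023], "rotation": [0, 0, 0]}, {"linear": [-0.015, 0, -0.022], "rotation": [0, 0, 0]}, {"linear": [-0.0165, 0, -0.021], "rotation": [0, 0, 0]}, {"linear": [-0.018, 0, -0.02], "rotation": [0, 0, 0]}, {"linear": [-0.019, 0, -0.0185], "rotation": [0, 0, 0]}, {"linear": [-0.0206, 0, -0.017], "rotation": [0, 0, 0]}, {"linear": [-0.0217, 0, -0.0156], "rotation": [0, 0, 0]}, {"linear": [0, 0, 0], "rotation": [0, 0, 0]}])

```text
time: 12.22
eef_pos: [0.5526, 0.2209, 0.136]
ee_rot: [0.001, -0.042, 0.999, 0.0]
contact_force: [1.7, 5.0, -3.2]
width: 0.0201
grasp_force: 36.9
```

Call:
step_arm(increments=[{"linear": [-0.023, 0, -0.014], "rotation": [0, 0, 0]}, {"linear": [-0.0237, 0, -0.0124], "rotation": [0, 0, 0]}, {"linear": [-0.0245, 0, -0.0108], "rotation": [0, 0, 0]}, {"linear": [-0.025, 0, -0.009], "rotation": [0, 0, 0]}, {"linear": [-0.026, 0, -0.0072], "rotation": [0, 0, 0]}, {"linear": [-0.026, 0, -0.0054], "rotation": [0, 0, 0]}, {"linear": [-0.0265, 0, -0.0036], "rotation": [0, 0, 0]}, {"linear": [-0.0267, 0, -0.0017], "rotation": [0, 0, 0]}, {"linear": [-0.0268, 0, 0], "rotation": [0, 0, 0]}, {"linear": [-0.0267, 0, 0.002], "rotation": [0, 0, 0]}, {"linear": [-0.0265, 0, 0.004], "rotation": [0, 0, 0]}, {"linear": [0, 0, 0], "rotation": [0, 0, 0]}, {"linear": [0, 0, 0], "rotation": [0, 0, 0]}])

```text
time: 13.3
eef_pos: [0.6636, 0.2297, 0.1576]
ee_rot: [-0.0, -0.042, 0.999, -0.0]
contact_force: [-0.7, 0.7, -0.2]
width: 0.0192
grasp_force: 0.0
```

```bash
python3 - <<'E'
from h import *
s=env.sense(); print({k:np.round(s[k],3).tolist() for k in('time','contact_force','width','grasp_force','eef_pos')})
c=env.capture('side'); cv2.imwrite('pics/s2.png',cv2.resize(c['img'][90:340,100:433,::-1],(798,600)))
E
```

```text
{'time': 13.3, 'contact_force': [-0.739, 0.661, -0.201], 'width': 0.019, 'grasp_force': 0.0, 'eef_pos': [0.664, 0.23, 0.158]}
```

View pics/s2.png

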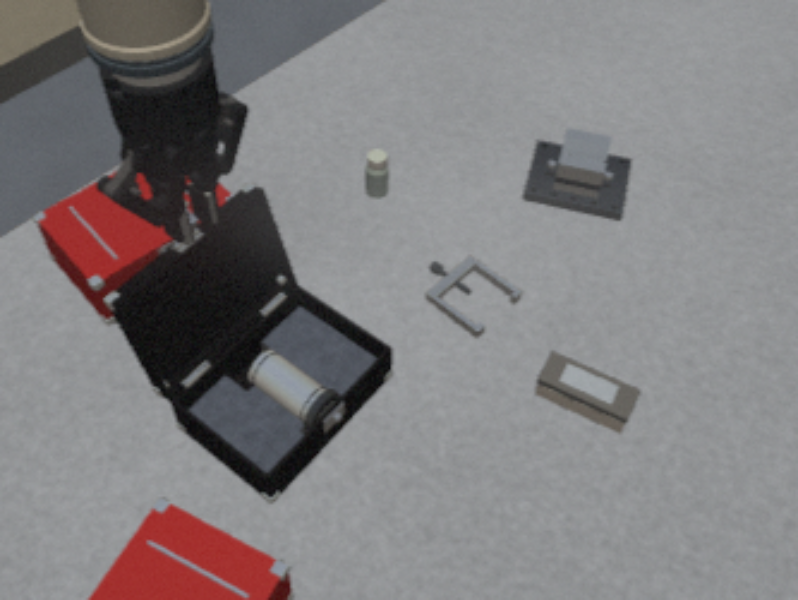

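The lid stands open and the lens barrel lies in the cradle, tube at crop (285,380) and flange at crop (325,410). The pin slipped out near the end, so I'll check the lid angle and locate the barrel.

```bash
cat > lens.py <<'E'
from h import *
def cyl(x0,x1,r,z,n=16):
    a=np.linspace(0,2*np.pi,n,endpoint=False)
    return np.array([[x,r*np.cos(t),z+r*np.sin(t)] for x in(x0,x1) for t in a])
LENS=[cyl(-.035,.035,.018,.0375),cyl(-.043,-.035,.021,.0375)]
E
python3 - <<'E'
from lens import *
p=np.array([.578,.2229,.085])
c=env.capture('side');T=cam(c);ct=env.capture('top');Tt=cam(ct)
for t in (1.3,1.4,1.5,1.57,1.65,1.75,1.85):
    P=[]
    for y in(.083,-.083):
        for zz in (0,20): P.append([(58+(-116*np.cos(t)+zz*np.sin(t)))/1e3,y,(52+116*np.sin(t)+zz*np.cos(t))/1e3])
    q=proj(place(np.array(P),p),c,T); print(t,np.round((q-[100,90])*2.396).tolist(), 'top',np.round(proj(place(np.array(P),p),ct,Tt)).tolist())
vs=[]
for c_,T_ in ((c,T),(ct,Tt)):
    for d in env.silhouettes('lens',c_): print(d['confidence'],d['point'],d['mask'].sum())
    u=proj(place(np.array([[0,0,.04]]),p),c_,T_)[0]; m=pick('lens',c_,u)
    if m is not None: vs.append((m,c_,T_)); print(fit(vs[-1:],LENS,p))
if len(vs)==2: print(fit(vs,LENS,p))
cv2.imwrite('pics/t2.png',ct['img'][:,:,::-1])
for d in env.silhouettes('lid',c): print('lid',d['confidence'],d['point'],d['mask'].sum(),cv2.minAreaRect(np.argwhere(d['mask']).astype(np.float32)))
E
```

```text
1.3 [[170.0, 348.0], [151.0, 330.0], [314.0, 222.0], [297.0, 207.0]] top [[171.0, 195.0], [170.0, 187.0], [233.0, 188.0], [232.0, 180.0]]
1.4 [[159.0, 338.0], [141.0, 322.0], [304.0, 213.0], [287.0, 200.0]] top [[171.0, 190.0], [170.0, 183.0], [233.0, 184.0], [232.0, 176.0]]
1.5 [[149.0, 329.0], [131.0, 315.0], [294.0, 206.0], [277.0, 194.0]] top [[170.0, 186.0], [170.0, 179.0], [232.0, 179.0], [231.0, 172.0]]
1.57 [[141.0, 323.0], [124.0, 310.0], [287.0, 201.0], [270.0, 191.0]] top [[170.0, 183.0], [169.0, 176.0], [232.0, 176.0], [231.0, 169.0]]
1.65 [[133.0, 317.0], [117.0, 306.0], [279.0, 197.0], [262.0, 188.0]] top [[170.0, 180.0], [169.0, 173.0], [232.0, 173.0], [231.0, 166.0]]
1.75 [[124.0, 311.0], [108.0, 301.0], [269.0, 192.0], [254.0, 185.0]] top [[170.0, 176.0], [170.0, 169.0], [231.0, 169.0], [231.0, 162.0]]
1.85 [[115.0, 306.0], [101.0, 297.0], [260.0, 188.0], [245.0, 183.0]] top [[170.0, 172.0], [170.0, 165.0], [231.0, 165.0], [231.0, 159.0]]
0.69 [251.0, 219.6] 594
(array([0.57554403, 0.22165329, 0.10069211]), np.float64(0.14460872701045802))
lid 0.73 [189.4, 142.0] 1508 ((176.0365753173828, 154.32928466796875), (44.821868896484375, 71.05906677246094), 38.65980911254883)
lid 0.68 [213.0, 184.8] 3575 ((209.50003051757812, 184.50001525878906), (50.91168212890625, 90.50965881347656), 45.0)
lid 0.61 [346.4, 169.3] 5899 ((360.2630615234375, 171.103515625), (83.24608612060547, 113.30171203613281), 54.8458251953125)
```

Lid angle is about 1.65–1.75 rad, well open. Retreating up and then over the barrel.

Call:
step_arm(increments=[{"linear": [0, 0, -0.05], "rotation": [0, 0, 0]}, {"linear": [0, 0, -0.08], "rotation": [0, 0, 0]}, {"linear": [0, 0, -0.08], "rotation": [0, 0, 0]}, {"linear": [0.04, 0, -0.04], "rotation": [0, 0, 0]}, {"linear": [0.06, 0, 0], "rotation": [0, 0, 0]}, {"linear": [0.06, 0, 0], "rotation": [0, 0, 0]}, {"linear": [0.06, 0, 0], "rotation": [0, 0, 0]}, {"linear": [0, 0, 0], "rotation": [0, 0, 0]}, {"linear": [0, 0, 0], "rotation": [0, 0, 0]}], claw=0.5)

```text
time: 14.45
eef_pos: [0.575, 0.2226, 0.259]
ee_rot: [0.0, -0.043, 0.999, 0.0]
contact_force: [0.4, -0.1, -0.2]
width: 0.0643
grasp_force: 0.0
```

```bash
python3 - <<'E'
from lens import *
s=env.sense();c=env.capture('wrist');T=cam(c,s); print(s['time'],s['eef_pos'],s['width'])
p=np.array([.5755,.2225,.085])
for d in env.silhouettes('lens',c): print(d['confidence'],d['point'],d['mask'].sum())
u=proj(place(np.array([[0,0,.04]]),p),c,T)[0]; m=pick('lens',c,u); im=c['img'][:,:,::-1].copy()
if m is not None:
    q,f=fit([(m,c,T)],LENS,p); print(q,f)
    for B in LENS:
        h=cv2.convexHull(proj(place(B,q),c,T).astype(np.float32)).astype(int); cv2.polylines(im,[h],True,(0,255,0),1)
    pts=proj(place(CASE[0],[.578,.2229,.085]),c,T)
    cv2.imwrite('pics/w6.png',im)
ro=np.round(proj(place(box(.116,.166,.052,.052),[.578,.2229,.085]),c,T)); print(ro[::2].tolist())
E
```

```text
14.45 [0.57498603 0.22258863 0.25898158] 0.06429510978239612
0.87 [142.9, 258.4] 1692
[0.57170003 0.22203118 0.10023584] 0.0625086625086625
[[191.0, 109.0], [327.0, 109.0], [197.0, 198.0], [321.0, 198.0]]
```

View pics/w6.png

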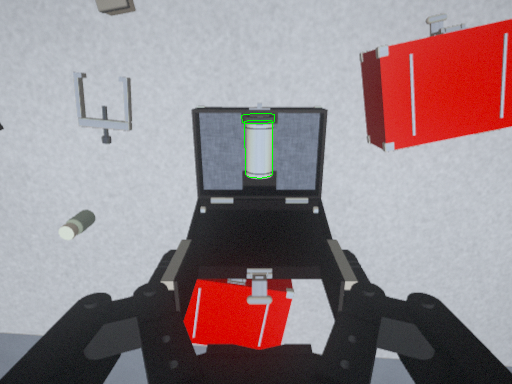

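The barrel outline fits at px (258,148), flange towards the front. By my tip calibration the fingertips sit about 28 mm behind the nominal TCP at this width. Going down for the grasp.

```bash
python3 -c "
from h import *
go([.5717,.2220,.0025],.087+np.pi)"
```

```text
t 14.6 tcp [0.5765 0.2227 0.2584] rot [ 0.     0.002 -0.004] lin [ 1.210e-02 -6.000e-04  6.398e-01] rows 6.2
```

Call:
step_arm(increments=[{"linear": [0.006, 0, 0.07], "rotation": [0, 0, 0]}, {"linear": [0.005, 0, 0.09], "rotation": [0, 0, 0]}, {"linear": [0, 0, 0.09], "rotation": [0, 0, 0]}, {"linear": [0, 0, 0.09], "rotation": [0, 0, 0]}, {"linear": [0, 0, 0.09], "rotation": [0, 0, 0]}, {"linear": [0, 0, 0.08], "rotation": [0, 0, 0]}, {"linear": [0, 0, 0.06], "rotation": [0, 0, 0]}, {"linear": [0, 0, 0.04], "rotation": [0, 0, 0]}, {"linear": [0, 0, 0.03], "rotation": [0, 0, 0]}, {"linear": [0, 0, 0], "rotation": [0, 0, 0]}, {"linear": [0, 0, 0], "rotation": [0, 0, 0]}])

```text
time: 15.52
eef_pos: [0.5716, 0.2221, 0.0019]
ee_rot: [-0.0, -0.043, 0.999, -0.0]
contact_force: [-0.1, 0.6, 0.6]
width: 0.0642
grasp_force: 0.0
```

Call:
step_arm(increments=[{"linear": [0, 0, 0], "rotation": [0, 0, 0]}, {"linear": [0, 0, 0], "rotation": [0, 0, 0]}, {"linear": [0, 0, 0], "rotation": [0, 0, 0]}, {"linear": [0, 0, 0], "rotation": [0, 0, 0]}, {"linear": [0, 0, 0], "rotation": [0, 0, 0]}, {"linear": [0, 0, 0], "rotation": [0, 0, 0]}], claw=-0.5)

```text
time: 16.02
eef_pos: [0.5724, 0.2229, 0.0041]
ee_rot: [0.001, -0.043, 0.999, 0.001]
contact_force: [-1.2, 0.8, 6.3]
width: 0.0337
grasp_force: 59.4
```

```bash
python3 - <<'E'
from lens import *
s=env.sense();print({k:np.round(s[k],4).tolist() for k in('time','contact_force','width','grasp_force','eef_pos')})
c=env.capture('wrist');T=cam(c,s)
p=np.array([.5717,.2220,.087])
for d in env.silhouettes('lens',c): print(d['confidence'],d['point'],d['mask'].sum())
cv2.imwrite('pics/w7.png',c['img'][:,:,::-1])
go([.5717,.2220,.0025],.087+np.pi)
E
```

```text
{'time': 16.0167, 'contact_force': [-1.163, 0.7604, 6.3232], 'width': 0.0337, 'grasp_force': 59.4469, 'eef_pos': [0.5724, 0.2229, 0.0041]}
0.83 [241.8, 257.5] 11038
t 16.12 tcp [0.5723 0.2229 0.004 ] rot [ 0.002  0.006 -0.004] lin [ 0.0018 -0.002   0.0039] rows 0.0
```

Call:
step_arm(increments=[{"linear": [0, 0, -0.01], "rotation": [0, 0, 0]}, {"linear": [0, 0, -0.02], "rotation": [0, 0, 0]}, {"linear": [0, 0, -0.04], "rotation": [0, 0, 0]}, {"linear": [0, 0, -0.06], "rotation": [0, 0, 0]}, {"linear": [0, 0, -0.07], "rotation": [0, 0, 0]}, {"linear": [0, 0, -0.07], "rotation": [0, 0, 0]}, {"linear": [0, 0, -0.05], "rotation": [0, 0, 0]}, {"linear": [0, 0, 0], "rotation": [0, 0, 0]}, {"linear": [0, 0, 0], "rotation": [0, 0, 0]}])

```text
time: 16.87
eef_pos: [0.5719, 0.2223, 0.132]
ee_rot: [0.001, -0.043, 0.999, 0.0]
contact_force: [0.7, -0.2, -1.6]
width: 0.0339
grasp_force: 59.8
```

```bash
cat > inhand.py <<'E'
from lens import *
def inhand(tag):
    s=env.sense();print({k:np.round(s[k],4).tolist() for k in('time','contact_force','torque','width','grasp_force','eef_pos')})
    c=env.capture('wrist'); T=np.array(c['hand_eye'])  # tool frame
    d=env.silhouettes('lens',c)
    if not d: print('no lens'); return
    m=d[0]['mask']; print('conf',d[0]['confidence'],d[0]['point'],m.sum())
    r,cc=np.nonzero(m); print('bbox',r.min(),r.max(),cc.min(),cc.max())
    # p: x, z(axis) in tool, pitch about y, yaw about z, y ; flange toward +x of tool
    L=[cyl(-.035,.035,.018,0),cyl(-.043,-.035,.021,0)]
    def hulls(p):
        Rm=R.from_euler('zy',[np.pi+p[3],p[2]]).as_matrix()
        return [cv2.convexHull(proj(B@Rm.T+[p[0],p[4],p[1]],c,T).astype(np.float32)) for B in L]
    # fingers hide the sides: compare only within visible columns
    def cost(p):
        im=np.zeros((384,512),np.uint8)
        for h in hulls(p): cv2.fillConvexPoly(im,(h*16).astype(np.int32),1,shift=4)
        return (im.astype(bool)^m).sum()/m.sum()
    p=np.array([0,-.035,0,0,0.])
    for k in range(4):
        S=np.vstack([p]+[p+e for e in np.diag([.004,.004,.06,.06,.003])])
        o=minimize(cost,p,method='Nelder-Mead',options=dict(initial_simplex=S,xatol=1e-5,fatol=1e-5,maxiter=600)); p=o.x
    print('x,z,pitch,yaw,y',np.round(p,4),o.fun)
    cv2.imwrite(f'pics/{tag}.png',c['img'][:,:,::-1]); np.save(f'pics/{tag}.npy',m)
if __name__=='__main__': inhand('g1')
E
python3 inhand.py
```

```text
{'time': 16.8667, 'contact_force': [0.6529, -0.2065, -1.5586], 'torque': [-0.0102, -0.0775, -0.0029], 'width': 0.0339, 'grasp_force': 59.8368, 'eef_pos': [0.5719, 0.2223, 0.132]}
conf 0.78 [241.0, 258.2] 11395
bbox 163 331 215 302
x,z,pitch,yaw,y [-0.0014 -0.0285 -0.0387 -0.0016 -0.0008] 0.02071083808688021
```

The barrel is held (1.6 N weight, 60 N grip). I'll rise, then move to a spot beside the V-block where the wrist camera can see it.

Call:
step_arm(increments=[{"linear": [0, 0, -0.06], "rotation": [0, 0, 0]}, {"linear": [0, 0, -0.08], "rotation": [0, 0, 0]}, {"linear": [0, 0, -0.08], "rotation": [0, 0, 0]}, {"linear": [0, 0, -0.075], "rotation": [0, 0, -0.16]}, {"linear": [0, 0, 0], "rotation": [0, 0, -0.2]}, {"linear": [0, 0, 0], "rotation": [0, 0, -0.2]}, {"linear": [0, 0, 0], "rotation": [0, 0, -0.2]}])

```text
time: 17.55
eef_pos: [0.5706, 0.2219, 0.2471]
ee_rot: [-0.001, -0.233, 0.972, -0.0]
contact_force: [-0.2, 0.4, -1.6]
width: 0.0337
grasp_force: 60.1
```

```bash
python3 -c "
from h import *
go([.642,-.159,.25],.475+np.pi)"
```

```text
t 17.55 tcp [0.5706 0.2219 0.2471] rot [ 0.    -0.004 -0.01 ] lin [ 0.2768 -0.9284 -0.0072] rows 9.3
```

Call:
step_arm(increments=[{"linear": [0.01, -0.035, -0.001], "rotation": [0, 0, -0.01]}, {"linear": [0.02, -0.066, -0.001], "rotation": [0, 0, 0]}, {"linear": [0.025, -0.083, -0.001], "rotation": [0, 0, 0]}, {"linear": [0.025, -0.083, -0.001], "rotation": [0, 0, 0]}, {"linear": [0.025, -0.083, -0.001], "rotation": [0, 0, 0]}, {"linear": [0.025, -0.083, -0.001], "rotation": [0, 0, 0]}, {"linear": [0.025, -0.083, -0.001], "rotation": [0, 0, 0]}, {"linear": [0.025, -0.083, 0], "rotation": [0, 0, 0]}, {"linear": [0.025, -0.083, 0], "rotation": [0, 0, 0]}, {"linear": [0.025, -0.083, 0], "rotation": [0, 0, 0]}, {"linear": [0.025, -0.083, 0], "rotation": [0, 0, 0]}, {"linear": [0.015, -0.05, 0], "rotation": [0, 0, 0]}, {"linear": [0.006, -0.03, 0], "rotation": [0, 0, 0]}, {"linear": [0, 0, 0], "rotation": [0, 0, 0]}, {"linear": [0, 0, 0], "rotation": [0, 0, 0]}, {"linear": [0, 0, 0], "rotation": [0, 0, 0]}])

```text
time: 18.88
eef_pos: [0.6405, -0.1575, 0.2502]
ee_rot: [-0.001, -0.233, 0.972, 0.001]
contact_force: [0.1, -0.3, 0.1]
width: 0.0335
grasp_force: 60.1
```

```bash
python3 - <<'E'
from inhand import *
s=env.sense();c=env.capture('wrist');T=cam(c,s); print(s['time'],s['eef_pos'],s['contact_force'],s['joint_positions'])
p=np.array([.553,-.2047,.475])
for t in('vblock','vee_left','vee_right'):
    for d in env.silhouettes(t,c):
        r,cc=np.nonzero(d['mask']); print(t,d['confidence'],d['point'],d['mask'].sum(),(r.min(),r.max(),cc.min(),cc.max()))
u=proj(place(np.array([[0,0,.03]]),p),c,T)[0]; print(u)
m=pick('vblock',c,u)
if m is not None: print(fit([(m,c,T)],VB,p))
cv2.imwrite('pics/v1.png',c['img'][:,:,::-1])
inhand('g2')
E
```

```text
18.8833 [ 0.64045518 -0.15752067  0.25024525] [ 0.07506946 -0.34189097  0.14776082] [-2.43739498e-01  3.70955172e-01  1.50347354e+00  5.62325409e-04
  1.26878211e+00 -2.28551683e+00]
vblock 0.78 [69.0, 255.4] 6578 (np.int64(22), np.int64(115), np.int64(220), np.int64(294))
vee_left 0.94 [67.1, 268.0] 571 (np.int64(47), np.int64(92), np.int64(258), np.int64(271))
vee_right 0.76 [69.4, 256.1] 507 (np.int64(47), np.int64(92), np.int64(244), np.int64(256))
vee_right 0.7 [63.7, 266.0] 537 (np.int64(47), np.int64(92), np.int64(257), np.int64(271))
[257.31350194  70.96785752]
(array([ 0.55264711, -0.2045341 ,  0.473469  ]), np.float64(0.02089852481001342))
{'time': 19.1333, 'contact_force': [-0.761, 0.55, -0.3866], 'torque': [0.0062, -0.0139, -0.0421], 'width': 0.0338, 'grasp_force': 60.1087, 'eef_pos': [0.6409, -0.1578, 0.2512]}
conf 0.84 [237.3, 259.7] 11523
bbox 163 331 215 302
x,z,pitch,yaw,y [-0.0007 -0.0302  0.0074 -0.0027 -0.001 ] 0.018311203679597328
```

V-block refined to (0.5526, −0.2045, yaw 0.4735) with 98% overlap. Moving above the seat.

```bash
python3 -c "
from h import *
go([.5513,-.2042,.06],.4735+np.pi)"
```

```text
t 19.23 tcp [ 0.6409 -0.1582  0.2512] rot [-0.     0.    -0.005] lin [ 2.518e-01 -2.000e-04  4.781e-01] rows 5.2
```

Call:
step_arm(increments=[{"linear": [0.03, 0, 0.01], "rotation": [0, 0, -0.005]}, {"linear": [0.06, 0, 0.02], "rotation": [0, 0, 0]}, {"linear": [0.07, 0, 0.03], "rotation": [0, 0, 0]}, {"linear": [0.06, 0, 0.04], "rotation": [0, 0, 0]}, {"linear": [0.032, 0, 0.06], "rotation": [0, 0, 0]}, {"linear": [0, 0, 0.08], "rotation": [0, 0, 0]}, {"linear": [0, 0, 0.08], "rotation": [0, 0, 0]}, {"linear": [0, 0, 0.07], "rotation": [0, 0, 0]}, {"linear": [0, 0, 0.05], "rotation": [0, 0, 0]}, {"linear": [0, 0, 0.038], "rotation": [0, 0, 0]}, {"linear": [0, 0, 0], "rotation": [0, 0, 0]}, {"linear": [0, 0, 0], "rotation": [0, 0, 0]}, {"linear": [0, 0, 0], "rotation": [0, 0, 0]}])

```text
time: 20.32
eef_pos: [0.5519, -0.2049, 0.0609]
ee_rot: [0.001, -0.234, 0.972, -0.0]
contact_force: [0.9, 0.5, -0.6]
width: 0.0341
grasp_force: 60.1
```

```bash
python3 -c "
from inhand import *
go([.5513,-.2042,.032],.4735+np.pi)
s=env.sense();c=env.capture('wrist');T=cam(c,s)
m=pick('vblock',c,(258,150)); 
if m is not None:
    r,cc=np.nonzero(m); print('vb',m.sum(),r.min(),r.max(),cc.min(),cc.max())
print(proj(place(np.vstack(VB),[.5526,-.2045,.4735]),c,T).round(0).tolist())
cv2.imwrite('pics/v2.png',c['img'][:,:,::-1])
inhand('g3')"
```

```text
t 20.32 tcp [ 0.5519 -0.2049  0.0609] rot [-0.002  0.002 -0.001] lin [0.0007 0.0022 0.0724] rows 0.7
vb 7466 125 243 199 322
[[201.0, 125.0], [197.0, 127.0], [320.0, 125.0], [323.0, 127.0], [208.0, 253.0], [206.0, 260.0], [311.0, 253.0], [314.0, 260.0], [222.0, 164.0], [212.0, 184.0], [298.0, 164.0], [308.0, 184.0], [224.0, 221.0], [216.0, 254.0], [296.0, 221.0], [304.0, 254.0]]
{'time': 20.4167, 'contact_force': [1.0759, 0.038, -0.9386], 'torque': [-0.0406, -0.0097, 0.0199], 'width': 0.0338, 'grasp_force': 60.1088, 'eef_pos': [0.5522, -0.205, 0.0614]}
conf 0.89 [237.0, 258.4] 11597
bbox 163 331 215 304
x,z,pitch,yaw,y [-0.0006 -0.03    0.0024 -0.0017 -0.0009] 0.01828058980770889
```

Call:
step_arm(increments=[{"linear": [0, 0.002, 0.012], "rotation": [0, 0, 0]}, {"linear": [0, 0, 0.018], "rotation": [0, 0, 0]}, {"linear": [0, 0, 0.014], "rotation": [0, 0, 0]}, {"linear": [0, 0, 0.008], "rotation": [0, 0, 0]}, {"linear": [0, 0, 0.005], "rotation": [0, 0, 0]}, {"linear": [0, 0, 0.003], "rotation": [0, 0, 0]}, {"linear": [0, 0, 0], "rotation": [0, 0, 0]}, {"linear": [0, 0, 0], "rotation": [0, 0, 0]}])

```text
time: 21.18
eef_pos: [0.5508, -0.204, 0.0358]
ee_rot: [-0.0, -0.234, 0.972, 0.0]
contact_force: [-0.0, -0.4, -1.0]
width: 0.0342
grasp_force: 60.1
```

Call:
step_arm(increments=[{"linear": [0, 0, 0.0015], "rotation": [0, 0, 0]}, {"linear": [0, 0, 0.0015], "rotation": [0, 0, 0]}, {"linear": [0, 0, 0.0015], "rotation": [0, 0, 0]}, {"linear": [0, 0, 0], "rotation": [0, 0, 0]}])

```text
time: 21.52
eef_pos: [0.5507, -0.204, 0.0341]
ee_rot: [0.0, -0.234, 0.972, -0.0]
contact_force: [1.0, 0.5, -1.6]
width: 0.034
grasp_force: 60.1
```

Call:
step_arm(increments=[{"linear": [0, 0, 0.0015], "rotation": [0, 0, 0]}, {"linear": [0, 0, 0.0015], "rotation": [0, 0, 0]}, {"linear": [0, 0, 0], "rotation": [0, 0, 0]}, {"linear": [0, 0, 0], "rotation": [0, 0, 0]}])

```text
time: 21.85
eef_pos: [0.5507, -0.204, 0.0328]
ee_rot: [-0.0, -0.234, 0.972, 0.0]
contact_force: [-0.7, -0.2, -0.4]
width: 0.0337
grasp_force: 60.1
```

Call:
step_arm(increments=[{"linear": [0, 0, 0.0015], "rotation": [0, 0, 0]}, {"linear": [0, 0, 0.0015], "rotation": [0, 0, 0]}, {"linear": [0, 0, 0], "rotation": [0, 0, 0]}, {"linear": [0, 0, 0], "rotation": [0, 0, 0]}])

```text
time: 22.18
eef_pos: [0.5507, -0.204, 0.0316]
ee_rot: [-0.0, -0.234, 0.972, 0.0]
contact_force: [0.0, -0.1, -0.2]
width: 0.034
grasp_force: 60.1
```

Call:
step_arm(increments=[{"linear": [-0.002, -0.001, 0], "rotation": [0, 0, 0]}, {"linear": [0, 0, 0.0015], "rotation": [0, 0, 0]}, {"linear": [0, 0, 0.0015], "rotation": [0, 0, 0]}, {"linear": [0, 0, 0], "rotation": [0, 0, 0]}, {"linear": [0, 0, 0], "rotation": [0, 0, 0]}])

```text
time: 22.6
eef_pos: [0.5516, -0.204, 0.0304]
ee_rot: [-0.0, -0.234, 0.972, 0.0]
contact_force: [0.0, 1.1, -0.5]
width: 0.0342
grasp_force: 60.1
```

Call:
step_arm(increments=[{"linear": [0, 0, 0.0015], "rotation": [0, 0, 0]}, {"linear": [0, 0, 0.0015], "rotation": [0, 0, 0]}, {"linear": [0, 0, 0], "rotation": [0, 0, 0]}, {"linear": [0, 0, 0], "rotation": [0, 0, 0]}])

```text
time: 22.93
eef_pos: [0.5516, -0.2038, 0.0294]
ee_rot: [-0.0, -0.234, 0.972, 0.0]
contact_force: [-0.4, 0.9, 2.6]
width: 0.0335
grasp_force: 60.6
```

Contact at z≈0.0297. Pressing gently in half-millimetre steps and watching the side force.

Call:
step_arm(increments=[{"linear": [0, 0, 0.0015], "rotation": [0, 0, 0]}, {"linear": [0, 0, 0], "rotation": [0, 0, 0]}, {"linear": [0, 0, 0], "rotation": [0, 0, 0]}, {"linear": [0, 0, 0], "rotation": [0, 0, 0]}])

```text
time: 23.27
eef_pos: [0.5516, -0.2038, 0.0293]
ee_rot: [0.0, -0.234, 0.972, 0.0]
contact_force: [-3.2, 2.4, 9.0]
width: 0.0336
grasp_force: 61.2
```

```bash
cat > f.py <<'E'
from h import *
F=[];M=[];P=[]
for i in range(4):
    s=env.sense(); F.append(s['contact_force']);M.append(s['torque']);P.append(s['eef_pos'])
    env.capture('top')
Rm=q2R(s['ee_rot']); print(s['time'],'Ftool',(np.mean(F,0)@Rm).round(2),'Mtool',(np.mean(M,0)@Rm).round(3),'P',np.mean(P,0).round(4),s['width'],s['grasp_force'],np.round(R.from_matrix(Rm).as_euler('ZYX'),4))
E
python3 f.py
```

```text
23.4167 Ftool [ 1.45  4.3  -8.51] Mtool [-0.602  0.202 -0.001] P [ 0.5516 -0.2038  0.0293] 0.03392363389421621 61.21362805366516 [-2.6689e+00  2.0000e-04  3.1415e+00]
```

Call:
step_arm(increments=[{"linear": [0, 0.001, 0], "rotation": [0, 0, 0]}, {"linear": [0, 0, 0.0012], "rotation": [0, 0, 0]}, {"linear": [0, 0, 0], "rotation": [0, 0, 0]}, {"linear": [0, 0, 0], "rotation": [0, 0, 0]}, {"linear": [0, 0, 0], "rotation": [0, 0, 0]}])

```text
time: 23.88
eef_pos: [0.5516, -0.2035, 0.029]
ee_rot: [0.0, -0.234, 0.972, -0.0]
contact_force: [-3.6, 2.9, 11.1]
width: 0.0334
grasp_force: 61.5
```

```bash
python3 f.py
```

```text
24.0333 Ftool [  2.18   4.06 -10.9 ] Mtool [-0.629  0.266 -0.04 ] P [ 0.5516 -0.2035  0.029 ] 0.03375171437792888 61.53856337070465 [-2.6689e+00  3.0000e-04 -3.1415e+00]
```

The tool moved 0.3 mm sideways and 0.3 mm down together, so the barrel is sliding down one 45° face. I'll keep shifting +y until both faces bear.

Call:
step_arm(increments=[{"linear": [0, 0.001, 0], "rotation": [0, 0, 0]}, {"linear": [0, 0.001, 0.001], "rotation": [0, 0, 0]}, {"linear": [0, 0, 0], "rotation": [0, 0, 0]}, {"linear": [0, 0, 0], "rotation": [0, 0, 0]}, {"linear": [0, 0, 0], "rotation": [0, 0, 0]}])

```text
time: 24.5
eef_pos: [0.5516, -0.2035, 0.029]
ee_rot: [0.0, -0.234, 0.972, -0.001]
contact_force: [-4.0, -0.5, 13.0]
width: 0.0338
grasp_force: 61.5
```

```bash
python3 f.py
```

```text
24.65 Ftool [  3.75   1.72 -12.92] Mtool [-0.236  0.56  -0.044] P [ 0.5516 -0.2035  0.029 ] 0.03394978428376197 61.51718616485596 [-2.6687e+00  6.0000e-04 -3.1402e+00]
```

Call:
step_arm(increments=[{"linear": [0.001, 0.001, 0], "rotation": [0, 0, 0]}, {"linear": [0.0005, 0, 0.001], "rotation": [0, 0, 0]}, {"linear": [0, 0, 0], "rotation": [0, 0, 0]}, {"linear": [0, 0, 0], "rotation": [0, 0, 0]}, {"linear": [0, 0, 0], "rotation": [0, 0, 0]}])

```text
time: 25.12
eef_pos: [0.5517, -0.2035, 0.029]
ee_rot: [0.001, -0.234, 0.972, -0.001]
contact_force: [-2.5, 0.3, 15.2]
width: 0.0341
grasp_force: 61.8
```

```bash
python3 f.py; python3 -c "
from inhand import *
inhand('g4')
s=env.sense();c=env.capture('wrist');T=cam(c,s);r={}
for t in('lid','case'): print(t,[(round(float(d['confidence']),2),d['point']) for d in env.silhouettes(t,env.capture('side'))])
c=env.capture('side');T=cam(c)
d=env.silhouettes('lens',c); print([(x['confidence'],x['point'],x['mask'].sum()) for x in d])"
```

```text
25.2667 Ftool [  2.41   1.52 -14.73] Mtool [-0.241  0.366 -0.05 ] P [ 0.5516 -0.2035  0.029 ] 0.03380713075410988 61.76679611206055 [-2.6688e+00  1.7000e-03 -3.1394e+00]
{'time': 25.3167, 'contact_force': [-2.9941, 0.9557, 14.5334], 'torque': [0.042, 0.4273, 0.0063], 'width': 0.0337, 'grasp_force': 61.7682, 'eef_pos': [0.5516, -0.2035, 0.0289]}
conf 0.98 [237.9, 257.5] 11716
bbox 163 331 215 302
x,z,pitch,yaw,y [-0.0004 -0.0306 -0.0047 -0.0002 -0.0011] 0.01698531922157733
lid [(0.87, [210.8, 183.7]), (0.75, [347.4, 167.5]), (0.56, [180.2, 154.5])]
case [(0.91, [349.7, 173.1]), (0.76, [232.7, 204.2]), (0.6, [180.9, 150.4])]
[(0.63, [148.2, 350.1], np.int64(294))]
```

The barrel's height matches the seat exactly (TCP 0.029 against 0.0291 expected), it is centred within about 0.5 mm, and it bears on both faces at about 15 N. One steadiness check, then I hand in.

Call:
step_arm(increments=[{"linear": [0, 0.0005, 0.0003], "rotation": [0, 0, 0]}, {"linear": [0, 0, 0], "rotation": [0, 0, 0]}, {"linear": [0, 0, 0], "rotation": [0, 0, 0]}, {"linear": [0, 0, 0], "rotation": [0, 0, 0]}, {"linear": [0, 0, 0], "rotation": [0, 0, 0]}, {"linear": [0, 0, 0], "rotation": [0, 0, 0]}, {"linear": [0, 0, 0], "rotation": [0, 0, 0]}, {"linear": [0, 0, 0], "rotation": [0, 0, 0]}, {"linear": [0, 0, 0], "rotation": [0, 0, 0]}, {"linear": [0, 0, 0], "rotation": [0, 0, 0]}])

```text
time: 26.6
eef_pos: [0.5517, -0.2035, 0.029]
ee_rot: [0.001, -0.234, 0.972, -0.001]
contact_force: [-2.8, -0.6, 15.1]
width: 0.0334
grasp_force: 61.8
```

```bash
python3 f.py && python3 -c "
from workcell import env
print(env.finish_job())"
```

```text
26.75 Ftool [  2.75   0.83 -15.67] Mtool [-0.143  0.419 -0.036] P [ 0.5517 -0.2035  0.029 ] 0.03385495942479388 61.824599504470825 [-2.6687e+00  1.8000e-03 -3.1390e+00]
the job is handed in; nothing more can be done
None
```

The job is handed in at about 27 s, no verdict returned: hasp swung up, lid standing open (about 1.7 rad), and the lens barrel centred in the V-block groove to about 0.5 mm, still gripped and pressed down at about 15 N on both faces.

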